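# Send a sample down the gravity shuttle and catch it at the dock

### The arm

A 6-joint arm with a two-finger parallel gripper is mounted at the origin on the work surface. World frame = base frame: x ahead of the robot, y to its left, z up, the work surface at z = 0. Lengths are in m, angles in rad, forces in N, time in s.
With the tool pointing down it reaches from about 0.3 to 0.775 m from the base axis. Payload 14.6 kg.
Tool frame: the origin (TCP) lies between the finger pads, 19 mm behind the fingertips; this is the grasp point; z points along the fingers, y is the line along which they close (so a half turn about z gives the same grasp; the last joint's range is limited). The gripper opens to 94 mm and grips with 3 to 60 N. Pads are 16 mm wide; open, the fingers measure 119 mm over their backs; the gripper's body (75 mm by 177 mm) begins 78 mm behind the grasp point.
Start: joints at [-1.398, 0.3, 1.521, -0, 1.321, -0.067], TCP at [0.131, -0.534, 0.224] pointing down, gripper open.
Joint ranges: [-3.03, 3.03], [-0.79, 2.21], [0.23, 2.52], [-1.04, 4.18], [0, 3.07], [-2.55, 2.55]. Speed limits (rad/s): [2.22, 2.22, 2.57, 3.14, 3.14, 3.14].

### API

Orientations are given as [roll, pitch, yaw] about the fixed x, y, z axes, in that order (R = Rz(yaw) Ry(pitch) Rx(roll)).
In Python, from station import ctrl, camera, ticket gives the robot as it stands. The module is installed in compiled form; this text tells all that it offers.
- The arm moves only by the shell command python3 -m inch 'ROWS' [FORCE]. ROWS is text: rows parted by semicolons, each of 7 numbers parted by spaces: the opening, from -1 (shut) to 1 (fully open), then the shift along the tool's x, y, z in units of 0.03 m (1.0 is 0.03 m), then the turn, a rotation vector about the tool's x, y, z in units of 10 degrees (1.0 is 10 degrees). In form: grip dx dy dz rx ry rz; .... A call has 1 to 10 rows; each row shifts and turns the commanded pose from where the row before left it, along the tool's axes as they then stand; what a row does not reach is not made up. A row lasts 1/8 s, in which the tool goes at most 62.5 mm and 10.7 degrees, less where a joint would pass 70% of its speed; a pose out of reach is approached as far as the arm can. A call with a number of a shift or a turn outside -1 to 1 is refused whole. A call with a gripper value outside its range is refused whole. The fingers move at their own pace and stop on an object; FORCE is the grip in N (left out, the last holds). Time passes only in rows, so rows that do not move let the fingers close. It gives the time, the measured TCP pose, the force, the opening and the grip force at its end, in the units of the state.
- ctrl.get_obs(): the state, without advancing time (a new reading comes with each control period).
- camera(name): name is "side" or "top" or "wrist"; returns a dict with "img" (400x640x3 uint8, blue, green, red), "range_z" (400x640 float32, m along the optical axis (not along the pixel's ray), 0 where there is no reading), "intrinsics" (3x3 intrinsics, pixels), "k1" (the pictures are not rectified: a ray, as slopes to the right and down, at radius r is drawn at 1 + k1 r^2 times it, then the intrinsics apply), "view" (4x4, takes a point from world to camera coordinates). Camera axes: x right, y down, z forward; pixel columns grow to the right and rows downward; lengths in m; the calibration is good to about 2 mm. A picture is of the moment at which its call begins.
- ticket.hand_in(): hands the job in; it is judged then, once.
The state is a dict: "time_s": time; "qpos": joint angles; "joint_vel": joint speeds; "tau": joint torques, N m; "ee_pos": TCP position; "eef_rot": TCP orientation; "force": force on the tool from outside, world axes, zero at the start; "moment": the same for the moment, N m; "grip_width": finger opening in m; "grip_force": force on a finger pad.
Only numpy, scipy, OpenCV 4.12 (cv2) and the standard library are available. Lean on these libraries where they do the work, as an engineer would, in place of code of your own. Each camera call takes 0.05 s, during which the arm holds its last target. There are 200 camera calls.

### The job

Press the latch key beside the sample shuttle so that the carrier with its jar rolls off, and meet the running carrier where it comes out of the clear hood with closed fingers on its spring buffer: give way with it and slow it so softly that the buffer is never pushed in more than 10 mm, and before it reaches the posts at the low end. Bring it to rest with its side fins midway between the docking posts and finish while still holding it there, fingers lightly against the buffer. Do not touch the jar or grip the carrier, keep the jar standing in its tray, and leave the tape roll, the culture dish and the pen alone.

Things in the scene. Friction and masses are not known exactly. Their poses are not given: they have to be found in the camera images.
- rail: gravity shuttle fixed to the bench: two 12 mm steel rods 60 mm apart on a 750 x 150 x 10 mm aluminium base; origin on the bench under x = 0, x points downhill along the rods, y is left when facing downhill, z up. Rods fall 0.040 m per metre. Two end posts at x = 0.377, y = +-0.044, tops 72 mm above the bench. All rail x, y below are in this frame
- hood_mouth (a point): middle of the lower edge of the hood's downhill mouth (rail x = 0.08, y = 0, on the base plate). The hood is a fixed box of clear sheet open at both ends: rail x -0.10 to 0.08, y -0.073 to 0.073, roof top 176 mm above the bench. The carrier rolls out under it; a gripper cannot work under its roof, so keep the TCP 45 mm or more downhill of the mouth
- latch_top (a point): centre of the top of the latch key, a round grey 32 mm button on a white 50 mm housing beside the hood (rail x = 0.02, y = 0.14), 137 mm above the bench when up. Pressed down against 3 N of friction plus 6 N per m/s, it lowers, through a side bar, the catch that holds the carrier's tail. It stays down
- latch (a joint): travel of the latch key, m: 0 up (carrier held), 0.018 fully down; the carrier comes free at about 0.011
- travel (a joint): travel of the carrier along the rods, m: 0 held by the latch, 0.370 at the dock, 0.475 against the end posts. Wheeled carrier 0.53 kg nominal with buffer, plus the jar. Rolling resistance 0.02 N plus 0.8 N per m/s: released, it reaches the hood's mouth zone (travel 0.18) after about 1.2 s at 0.2 to 0.3 m/s and the end posts after about 2.2 s. Masses differ by up to 50 percent
- carrier_mid (a point): centre of the underside of the carrier's plate (white, 110 mm along the rail x 90 mm), 83 mm above the bench at the start, rail x = -0.165 + travel, y = 0. Small dark fins stick out at its sides at the same rail x
- dock (a point): where carrier_mid must come to rest (rail x = 0.205, y = 0): midway between the docking posts, four 8 mm steel pins at rail x = 0.175 and 0.235, y = +-0.0605, tops 72 mm above the bench
- pad_face (a point): centre of the downhill face of the buffer pad, an upright black rubber disc, 40 mm diameter, 6 mm thick, at the carrier's front: with the buffer out, 100 mm downhill of carrier_mid and 12 mm above it (rail x = -0.065 + travel, 95 mm above the bench at the start, 80 mm at the dock)
- plunger (a joint): how far the buffer is pushed in, m: 0 out, 0.020 bottomed; spring 80 N/m with 2 N per m/s damping. The resting carrier alone presses it in by 2.5 to 5 mm; beyond 10 mm counts as slammed. Stopping the carrier dead from full speed pushes it beyond that
- buffer: the spring buffer: pad on a 10 mm steel stem; origin at pad_face, x downhill
- carrier: the carrier as a whole; origin and axes as carrier_mid, x downhill
- tray (a point): middle of the floor of the tray in which the jar stands, a square rim 76 x 76 x 14 mm on the carrier's plate
- jar: closed glass sample jar with white lid, 60 mm diameter, 68 mm tall, nominally 0.25 kg, standing loose in the tray; origin at the centre of its underside, 90 mm above the bench at the start (jar top 158 mm)
- tape: bystander: roll of tape lying flat, 96 mm diameter, 24 mm tall, beyond the rail
- dishes: bystander: closed culture dish, 90 mm diameter, 30 mm tall, beyond the rail
- marker: bystander: black marker pen 130 mm long, 12 mm thick, lying

How it is judged:
On the way, in this order (a step that is already met when the one before it is completed fails the run):
1. the carrier has been released by the latch key (value of joint latch above 0.009 m and value of joint travel above 0.03 m), for 0.1 s.
2. the carrier stands at the dock, held by the fingers on its buffer (value of joint travel between 0.35 and 0.39 m and value of joint plunger between 0.001 and 0.009 m and velocity of joint travel between -0.03 and 0.03 m/s), for 2 s.
At the end, for the whole second after the job is handed in: the carrier rests within 20 mm of the dock position (travel 0.35 to 0.39 m) below 0.03 m/s, held by the fingers against the buffer pad with the buffer pushed in 1 to 9 mm, for 2 s and to the end; the jar stands upright in its tray (all of step 2 and contact force between the fingers and buffer above 0.03 N and angle between jar's own z axis and vertical below 0.15 rad and horizontal distance between jar and tray below 0.015 m); the arm keeps its last pose, push and grip.
It fails at once if the buffer was slammed (pushed in more than 10 mm) (value of joint plunger above 0.01 m).
It fails at once if the carrier ran to the end posts (value of joint travel above 0.465 m).
It fails at once if the jar tipped or left its tray (angle between jar's own z axis and vertical above 0.3 rad or horizontal distance between jar and tray above 0.03 m).
It fails at once if the robot touched the jar, or gripped or struck the carrier hard (over 6 N) (contact force between any of the fingers, the arm and jar above 0.5 N or contact force between the fingers and carrier above 6 N).
It fails at once if the tape, the dish or the pen was disturbed (distance of any of tape, dishes, marker from where it was at the start of the episode above 0.03 m).
It also fails if it takes over 29 s, if anything falls off the work surface, if the arm or the gripper's body presses on something with over 40 N, if the wrist force passes 120 N, or if a joint passes its speed limit or range.

## Working session

There is one attempt and no reset: what is moved stays moved. The work goes in short steps, Python scripts to look and compute and a shell command to move; the robot and the scene stay as the last step left them, time stands still between calls to the robot, and variables do not carry over. Pictures are saved under pics/ and viewed, at most 10 in all, crops included, and the job is handed in when it is done.

```bash
mkdir -p pics
cat > h.py <<'E'
import numpy as np,cv2
from station import ctrl,camera,ticket
def px2w(c,u,v,z=None,h=None):
    K=c["intrinsics"];k=c["k1"]
    d=np.array([(u-K[0,2])/K[0,0],(v-K[1,2])/K[1,1]]);s=d.copy()
    for _ in range(20): s=d/(1+k*(s@s))
    T=np.linalg.inv(c["view"]);r=np.array([*s,1.0])
    if h is not None:
        w=T[:3,:3]@r; t=(h-T[2,3])/w[2]; return T[:3,3]+t*w
    if z is None: z=c["range_z"][int(round(v)),int(round(u))]
    return T[:3,:3]@(r*z)+T[:3,3]
def w2px(c,p):
    q=c["view"]@np.array([*p,1.0]);s=q[:2]/q[2];s=s*(1+c["k1"]*(s@s));K=c["intrinsics"]
    return K[0,0]*s[0]+K[0,2],K[1,1]*s[1]+K[1,2]
E
python3 - <<'E'
from h import *
import pickle
for n in("top","side"):
    c=camera(n);cv2.imwrite(f"pics/{n}0.png",c["img"]);pickle.dump(c,open(f"{n}.pkl","wb"))
    print(n,c["view"].round(3).tolist(),c["k1"])
o=ctrl.get_obs();print(o)
E
```

```text
top [[0.003, -1.0, 0.004, 0.027], [-0.994, -0.003, -0.106, 0.528], [0.106, -0.003, -0.994, 1.057], [0.0, 0.0, 0.0, 1.0]] -0.02848547407089617
side [[-0.752, -0.66, 0.012, 0.404], [-0.371, 0.407, -0.835, 0.295], [0.545, -0.632, -0.551, 0.718], [0.0, 0.0, 0.0, 1.0]] 0.014921873292552715
{'time_s': 0.1, 'qpos': array([-1.39760767e+00,  3.00435028e-01,  1.52151099e+00, -2.62681064e-06,
        1.32068138e+00, -6.66191307e-02]), 'joint_vel': array([-0.00062397, -0.00270309, -0.00383325, -0.00018344, -0.0013423 ,
        0.00069077]), 'tau': array([-1.58883204e-04, -5.32648695e+01, -3.53288162e+01,  7.08965259e-02,
        2.35083851e-02, -3.63315735e-05]), 'ee_pos': array([ 0.13058401, -0.53405831,  0.22373575]), 'eef_rot': array([-3.14056004e+00, -6.63440015e-05,  2.39808401e-01]), 'force': array([-0.35968089, -0.2259013 , -0.01200683]), 'moment': array([ 0.00643967, -0.07991253,  0.01372621]), 'grip_force': 0.0, 'grip_width': 0.09417054525977768}
```

View pics/top0.png

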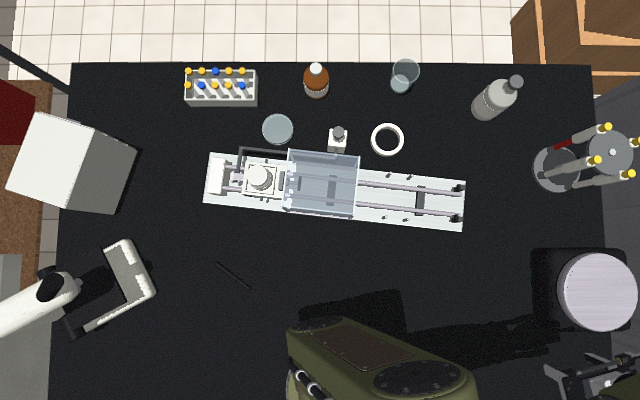

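View pics/side0.png

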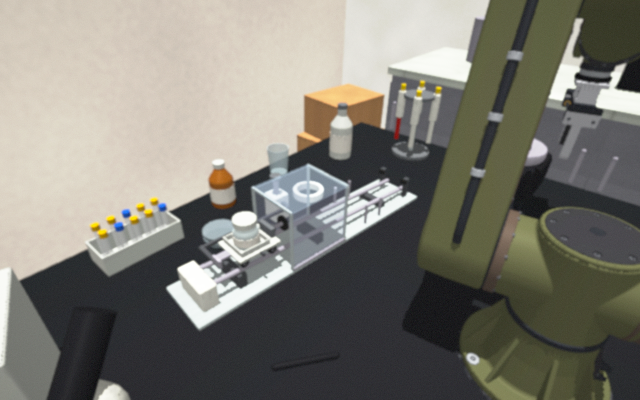

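The top view shows the rail with its low end at right (posts ~(461,188) and (461,222)), the hood at (290–358, 150–217), the latch key at (338,132), the jar at (261,178), the tape at (387,139), the dish at (278,129) and the pen at (234,275). The side view confirms this layout. I'll zoom in next for exact points.

Run:
```python
from h import *
import pickle
c=pickle.load(open("top.pkl","rb"))
im=cv2.resize(c["img"][115:240,195:475],None,fx=2.85,fy=2.85,interpolation=cv2.INTER_CUBIC);cv2.imwrite("pics/crop.png",im)
g=c["img"].min(axis=2);m=((c["img"].min(axis=2)>110)).astype(np.uint8);m[:140]=0;m[240:]=0;m[:,:195]=0;m[:,475:]=0
for u,v in[(338,132),(338,140),(261,178),(461,188),(461,222),(387,126),(278,129)]:
    print(u,v,px2w(c,u,v).round(3))
```

```text
338 132 [ 0.691 -0.011  0.135]
338 140 [ 0.684 -0.013  0.081]
261 178 [0.566 0.184 0.155]
461 188 [ 0.553 -0.349  0.074]
461 222 [ 0.464 -0.37   0.009]
387 126 [ 0.741 -0.158  0.023]
278 129 [0.729 0.157 0.031]
```

View pics/crop.png

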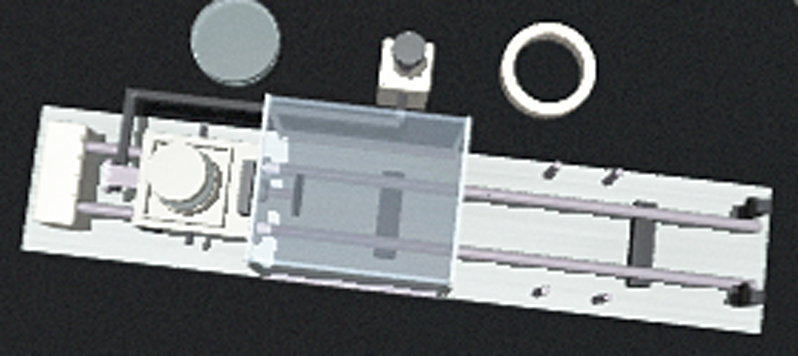

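Run:
```python
from h import *
import pickle
from scipy.optimize import least_squares
c=pickle.load(open("top.pkl","rb"))
f=lambda u,v:((u+.5)/2.85-.5+195,(v+.5)/2.85-.5+115)
P=[((408,47),(.02,.14,.137)),((558,166),(.175,.0605,.072)),((618,171),(.235,.0605,.072)),((547,288),(.175,-.0605,.072)),((606,294),(.235,-.0605,.072)),
((470,118),(.08,.073,.176)),((268,95),(-.10,.073,.176)),((760,203),(.377,.044,.072)),((755,290),(.377,-.044,.072))]
W=np.array([px2w(c,*f(*a),h=b[2])[:2] for a,b in P]);R=np.array([b[:2] for a,b in P])
# plate edges: lateral constraint via corners
Cn=np.array([px2w(c,*f(*a),h=.01)[:2] for a in[(42,105),(22,248),(762,333),(772,187)]])
print("corner dims",np.linalg.norm(Cn-np.roll(Cn,-1,0),axis=1).round(3))
def tr(p,X): 
    C,S=np.cos(p[2]),np.sin(p[2]);return X@np.array([[C,S],[-S,C]])+p[:2]
inv=lambda p,X:(X-p[:2])@np.array([[np.cos(p[2]),-np.sin(p[2])],[np.sin(p[2]),np.cos(p[2])]])
s=least_squares(lambda p:np.r_[(tr(p,R)-W).ravel(),inv(p,Cn)[:,1]-np.array([.075,-.075,-.075,.075])],[.53,0,-1.6],loss='soft_l1',f_scale=.003)
p=s.x;print(p,(W-tr(p,R)).round(4).tolist(),inv(p,Cn).round(4).tolist())
np.save("rail.npy",p)
for n,q in dict(latch=(.02,.14),dock=(.205,0),pad0=(-.065,0),padhood=(.125,0),paddock=(.305,0)).items(): print(n,tr(p,np.array([q])).round(4))
print("yaw",p[2])
for nm,u,v,h in[("pen a",217,262,.006),("pen b",250,289,.006)]:print(nm,px2w(c,u,v,h=h))
```

```text
corner dims [0.148 0.75  0.149 0.751]
[ 0.55568654  0.02505281 -1.67978944] [[-0.0002, -0.0002], [-0.0022, -0.0015], [-0.0003, 0.0004], [0.0007, -0.0023], [0.0017, 0.0013], [-0.0013, 0.0002], [-0.0011, -0.0033], [0.001, 0.0035], [0.0048, 0.0017]] [[-0.3442, 0.0745], [-0.3433, -0.0735], [0.407, -0.0756], [0.4064, 0.0736]]
latch [[ 0.6927 -0.0101]]
dock [[ 0.5334 -0.1787]]
pad0 [[0.5628 0.0897]]
padhood [[ 0.5421 -0.0992]]
paddock [[ 0.5225 -0.2781]]
yaw -1.6797894366543977
pen a [0.34827541 0.32795977 0.006     ]
pen b [0.27330397 0.23247478 0.006     ]
```

```bash
cat > sim.py <<'E'
import numpy as np
def run(m,face=None,T=2.6,dt=.001,off=0):
    # face(t): pad-face travel-equivalent of the finger face; returns t,s,v,c
    s=v=0;c=0;out=[]
    for i in range(int(T/dt)):
        t=i*dt;F=0
        if face is not None:
            fp=face(t);fv=(face(t+dt)-fp)/dt
            pen=s-fp
            if pen>0: F=max(0,80*pen+2*(v-fv));c=pen
            else:c=0
        a=9.81*.04-(.02*np.sign(v or 1)+.8*v+F)/m
        v+=a*dt
        s+=v*dt;out.append((t,s,v,c))
    return np.array(out)
E
python3 - <<'E'
from sim import *
for m in(.5,.65,.78,.9,1.05):
    o=run(m);print(m,[(round(t,2),*o[int(t*1000),1:3].round(3)) for t in(.6,.8,1.0,1.125,1.25,1.375,1.5,1.75)])
E
```

```text
0.5 [(0.6, np.float64(0.047), np.float64(0.136)), (0.8, np.float64(0.077), np.float64(0.159)), (1.0, np.float64(0.111), np.float64(0.176)), (1.12, np.float64(0.133), np.float64(0.184)), (1.25, np.float64(0.157), np.float64(0.191)), (1.38, np.float64(0.181), np.float64(0.196)), (1.5, np.float64(0.206), np.float64(0.2)), (1.75, np.float64(0.257), np.float64(0.207))]
0.65 [(0.6, np.float64(0.052), np.float64(0.154)), (0.8, np.float64(0.086), np.float64(0.184)), (1.0, np.float64(0.125), np.float64(0.208)), (1.12, np.float64(0.152), np.float64(0.22)), (1.25, np.float64(0.18), np.float64(0.231)), (1.38, np.float64(0.21), np.float64(0.24)), (1.5, np.float64(0.24), np.float64(0.248)), (1.75, np.float64(0.304), np.float64(0.26))]
0.78 [(0.6, np.float64(0.055), np.float64(0.165)), (0.8, np.float64(0.091), np.float64(0.2)), (1.0, np.float64(0.134), np.float64(0.23)), (1.12, np.float64(0.164), np.float64(0.245)), (1.25, np.float64(0.196), np.float64(0.259)), (1.38, np.float64(0.229), np.float64(0.27)), (1.5, np.float64(0.263), np.float64(0.281)), (1.75, np.float64(0.336), np.float64(0.298))]
0.9 [(0.6, np.float64(0.056), np.float64(0.172)), (0.8, np.float64(0.095), np.float64(0.212)), (1.0, np.float64(0.141), np.float64(0.245)), (1.12, np.float64(0.173), np.float64(0.263)), (1.25, np.float64(0.207), np.float64(0.28)), (1.38, np.float64(0.243), np.float64(0.294)), (1.5, np.float64(0.28), np.float64(0.307)), (1.75, np.float64(0.36), np.float64(0.329))]
1.05 [(0.6, np.float64(0.058), np.float64(0.18)), (0.8, np.float64(0.099), np.float64(0.224)), (1.0, np.float64(0.148), np.float64(0.262)), (1.12, np.float64(0.182), np.float64(0.282)), (1.25, np.float64(0.218), np.float64(0.301)), (1.38, np.float64(0.257), np.float64(0.318)), (1.5, np.float64(0.298), np.float64(0.334)), (1.75, np.float64(0.385), np.float64(0.361))]
```

```bash
python3 -m inch '-1 0 0 -1 0 0 -1; -1 0 0 -1 0 0 -1; -1 0 0 -0.5 0 0 -1; -1 0 0 0 0 0 -1; -1 0 0 0 0 0 -1; -1 0 0 0 0 0 -1; -1 0 0 0 0 0 -1; -1 0 0 0 0 0 0' 20
```

```text
time_s: 1.1
ee_pos: [0.1306, -0.5342, 0.299]
eef_rot: [-3.141, -0.001, 1.46]
force: [-0.0, -0.2, 0.2]
grip_width: 0.0177
grip_force: 0.0
```

```bash
python3 -m inch '-1 1 1 0 0 0 0; -1 1 1 0 0 0 0; -1 1 1 0 0 0 0; -1 1 1 0 0 0 0; -1 1 1 0 0 0 0; -1 1 1 0 0 0 0; -1 1 1 0 0 0 0; -1 1 1 0 0 0 0;-1 1 1 0 0 0 0; -1 1 1 0 0 0 0'; python3 -c "
from station import ctrl
o=ctrl.get_obs();print(o['qpos'])"
```

```text
time_s: 2.35
ee_pos: [0.4625, -0.2677, 0.2991]
eef_rot: [-3.141, -0.0, 1.457]
force: [-0.1, -0.9, 0.5]
grip_width: 0.0003
grip_force: 0.0
[-5.93220338e-01  2.18162396e-01  1.45035058e+00 -3.70840625e-05
  1.47326116e+00 -4.78988177e-01]
```

```bash
python3 -m inch '-1 1 0.75 0 0 0 0; -1 1 0.75 0 0 0 0; -1 1 0.75 0 0 0 0; -1 1 0.75 0 0 0 0; -1 1 0.75 0 0 0 0; -1 1 0.75 0 0 0 0; -1 1 0.75 0 0 0 0; -1 1 0.75 0 0 0 0;-1 1 0.69 0 0 0 0; -1 0.29 0 0 0 0 0'; python3 -m inch '-1 0 0 0 0 1 0; -1 0 0 0 0 1 0; -1 0 0 0 0 1 0; -1 0 0 0 0 0 0'; python3 -c "
from station import ctrl
o=ctrl.get_obs();print(o['qpos'])"
```

```text
time_s: 3.6
ee_pos: [0.6921, -0.012, 0.2979]
eef_rot: [-3.14, -0.0, 1.459]
force: [0.3, 0.2, -0.6]
grip_width: 0.0002
grip_force: 0.0
time_s: 4.1
ee_pos: [0.6908, -0.0162, 0.298]
eef_rot: [-3.137, -0.523, 1.454]
force: [-0.7, 0.3, -0.2]
grip_width: 0.0005
grip_force: 0.0
[-0.25867939  0.61385749  0.98136251  0.51759355  1.6241452  -0.13484618]
```

```bash
python3 -m inch '-1 -0.54 0.01 0.99 0 0 0; -1 -0.54 0.01 0.99 0 0 0; -1 -0.54 0.01 0.99 0 0 0; -1 -0.53 0.01 0.99 0 0 0; -1 0 0 0 0 0 0'
python3 - <<'E'
from h import *
c=camera("side");cv2.imwrite("pics/s1.png",cv2.resize(c["img"][100:300,150:450],None,fx=2.6,fy=2.6))
E
```

```text
time_s: 4.72
ee_pos: [0.6921, -0.0094, 0.1622]
eef_rot: [-3.136, -0.521, 1.459]
force: [-0.1, -0.3, 0.6]
grip_width: 0.0004
grip_force: 0.0
```

View pics/s1.png

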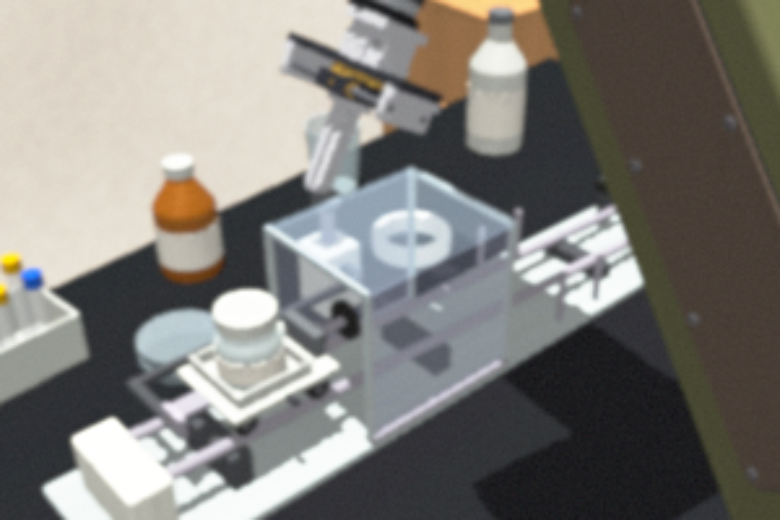

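The fingers are over the key (crop (318,190)), the carrier is latched, and nothing else has been touched. Pressing now.

```bash
cat > trav.py <<'E'
from h import *
import pickle,sys
p=np.load("rail.npy");d=np.array([np.cos(p[2]),np.sin(p[2])])
c0=pickle.load(open("top.pkl","rb"))
def lidpx(s,z0=.158): 
    xy=p[:2]+d*(-.165+s); return w2px(c0,[*xy,z0-.04*s])
def measure(c):
    g0=cv2.cvtColor(c0["img"],6);g=cv2.cvtColor(c["img"],6)
    u0,v0=lidpx(0);S=np.arange(-.02,.42,.0005);best=[]
    r=14;yy,xx=np.mgrid[-r:r+1,-r:r+1].astype(np.float32)
    T=cv2.remap(g0,xx+np.float32(u0),yy+np.float32(v0),1).astype(float);T-=T.mean()
    for s in S:
        u,v=lidpx(s);Q=cv2.remap(g,xx+np.float32(u),yy+np.float32(v),1).astype(float);Q-=Q.mean()
        best.append((T*Q).sum()/np.sqrt((T*T).sum()*(Q*Q).sum()))
    i=int(np.argmax(best));return S[i],best[i]
def snap(name):
    from station import ctrl
    t=ctrl.get_obs()["time_s"];c=camera("top");cv2.imwrite(f"pics/{name}.png",c["img"]);print("t",t,"travel",measure(c))
if __name__=="__main__": snap(sys.argv[1])
E
python3 trav.py t0; python3 -m inch '-1 -0.33 0 0.58 0 0 0; -1 -0.52 -0.33 -0.76 0 0 0; -1 -0.87 -0.5 -0.69 0 0 0; -1 -0.95 -0.5 -0.55 0 0 0'; python3 trav.py t1
```

```text
t 4.775 travel (np.float64(1.734723475976807e-17), np.float64(0.9996659028727761))
time_s: 5.32
ee_pos: [0.643, -0.0969, 0.1612]
eef_rot: [3.141, -0.523, 1.462]
force: [0.3, 0.2, 0.7]
grip_width: 0.0002
grip_force: 0.0
t 5.325 travel (np.float64(0.022000000000000037), np.float64(0.9359183528611288))
```

```bash
python3 -m inch '-1 -0.6 -1 0.04 0 0 0; -1 -0.54 -1 0.27 0 0 0; -1 -0.57 -1 0.32 0 0 0; -1 -0.28 -0.33 0.49 0 0 0'; python3 trav.py t2
```

```text
time_s: 5.88
ee_pos: [0.5392, -0.1203, 0.1015]
eef_rot: [3.142, -0.523, 1.46]
force: [0.9, -0.9, 0.7]
grip_width: 0.0004
grip_force: 0.0
t 5.875 travel (np.float64(0.16000000000000017), np.float64(0.4761306115234383))
```

View pics/t2.png

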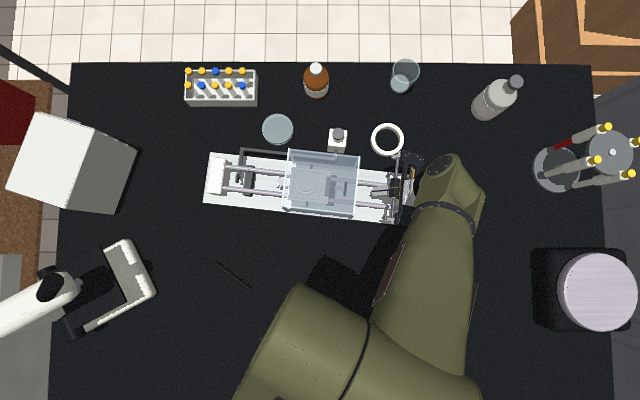

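The carrier is under the hood, with the jar lid at about (305,183), so the automatic match (0.160) was wrong. I'll zoom in; the clock is standing still.

Run:
```python
from trav import *
c=cv2.imread("pics/t2.png")
for s in(0,.08,.1,.12,.14):print(s,np.round(lidpx(s),1), "padtop px",np.round(w2px(c0,[*(p[:2]+d*(-.068+s)),.115-.04*s]),1))
im=cv2.convertScaleAbs(c[145:225,280:365],alpha=1.6,beta=-100)
im=cv2.resize(im,None,fx=7,fy=7,interpolation=cv2.INTER_CUBIC)
cv2.imwrite("pics/t2c.png",im)
```

```text
0 [258.7 174.8] padtop px [298.2 181.6]
0.08 [290.5 178.5] padtop px [328.6 185.2]
0.1 [298.4 179.5] padtop px [336.2 186.1]
0.12 [306.4 180.4] padtop px [343.7 187. ]
0.14 [314.3 181.3] padtop px [351.3 187.9]
```

View pics/t2c.png

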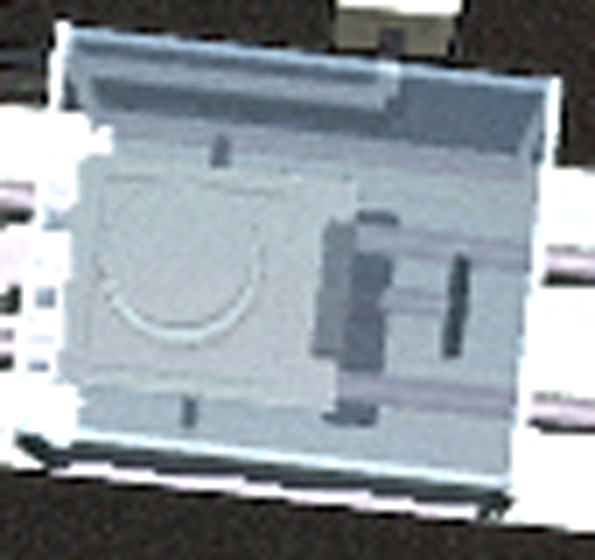

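Run:
```python
from trav import *
from sim import run
from scipy.optimize import brentq
f=lambda u,v:((u+.5)/7-.5+280,(v+.5)/7-.5+145)
def rx(u,v,z): return (px2w(c0,*f(u,v),h=z)[:2]-p[:2])@d
print("pad s",rx(457,305,.0905)+.068,"fins s",rx(220,150,.083)+.165,rx(190,410,.083)+.165)
print("TCP rail",(np.array([.5392,-.1203])-p[:2])@d)
for m in(.5,.6,.7,.8,.9,1.05):
    o=run(m);i=np.searchsorted(o[:,1],.022);print(m,"t at .022",o[i,0],"s,v .55 later",o[i+550,1:3])
```

```text
pad s 0.12416544900202967 fins s 0.12398440550246737 0.12415130494085608
TCP rail 0.14628367113915614
0.5 t at .022 0.389 s,v .55 later [0.10010593 0.17136069]
0.6 t at .022 0.378 s,v .55 later [0.10687404 0.19132932]
0.7 t at .022 0.371 s,v .55 later [0.11222733 0.20742719]
0.8 t at .022 0.366 s,v .55 later [0.11651485 0.22061156]
0.9 t at .022 0.362 s,v .55 later [0.11996388 0.23154356]
1.05 t at .022 0.358 s,v .55 later [0.12419903 0.2449361 ]
```

```bash
cat > opt.py <<'E'
import numpy as np
from scipy.optimize import differential_evolution,minimize
dt=.0025;N=50
def sim(D,sc,full=False):
    # sc cols: m,s0,v0,gapface,prof(0 linear,1 minjerk)
    m,s,v,f0,pr=[x.copy() for x in sc.T]
    u=np.arange(1,N+1)/N;mj=10*u**3-15*u**4+6*u**5
    mx=np.zeros_like(s);smax=s.copy();f=f0.copy();tr=[]
    for Dk in D:
        b=f.copy()
        for i in range(N):
            tgt=b+Dk*np.where(pr>0,.5*u[i]+.5*mj[i],u[i])
            fn=f+(tgt-f)*dt/.012 ;fv=(fn-f)/dt;f=fn
            pen=s-f;F=np.where(pen>0,np.maximum(0,80*pen+2*(v-fv)),0)
            a=.3924-(.02*np.sign(v)+.8*v+F)/m
            v=v+a*dt;s=s+v*dt;mx=np.maximum(mx,s-f)
        tr.append((s.copy(),v.copy(),s-f))
        f=f  # row residual negligible
    smax=np.maximum(smax,s)
    return mx,s,v,s-f,tr
E
cat > go.py <<'E'
from opt import *
sc=np.array([(m,.136+e,v,.197+g,pr) for m,v in((.8,.238),(.92,.247),(1.05,.256)) for e in(0,) for g in(-.004,.004) for pr in(0,1)])
K=15
def cost(D):
    mx,s,v,c,tr=sim(D,sc)
    S=np.array([t[0] for t in tr])
    return mx.max()*1e3+ 200*max(0,S.max()-.435)+200*np.abs(v).max()+100*np.abs(np.diff(np.r_[0,D])).max()*0+3*np.sum(np.maximum(0,np.abs(np.diff(D))-.012))*100
x0=np.r_[.0,.02,.033,.033,.03,.027,.024,.02,.017,.014,.01,.006,.003,0,0]
b=[(0,.034)]*12+[(-.01,.02)]*3
best=minimize(cost,x0,method='Powell',bounds=b,options=dict(maxiter=12,maxfev=6000))
D=best.x
D=np.round(D,3);mx,s,v,c,tr=sim(D,sc)
print(D*1000,best.fun);print(mx.round(4));print([round(t[0].max(),3) for t in tr]);print([round(t[2].max()*1e3,1) for t in tr]);print([round(t[2].min()*1e3,1) for t in tr])
E
timeout 200 python3 go.py
```

```text
[ 2. 14. 25. 34. 30. 22. 28. 20. 20. 14.  9.  5.  3.  0. -1.] 12.718468901135545
[0.0082 0.009  0.0105 0.0119 0.0088 0.0098 0.0106 0.011  0.0115 0.0125
 0.0117 0.0122]
[np.float64(0.169), np.float64(0.205), np.float64(0.243), np.float64(0.278), np.float64(0.307), np.float64(0.332), np.float64(0.349), np.float64(0.369), np.float64(0.39), np.float64(0.409), np.float64(0.42), np.float64(0.423), np.float64(0.421), np.float64(0.42), np.float64(0.421)]
[np.float64(-25.5), np.float64(-2.5), np.float64(9.8), np.float64(7.3), np.float64(7.2), np.float64(10.2), np.float64(1.1), np.float64(5.0), np.float64(6.1), np.float64(9.3), np.float64(11.4), np.float64(9.3), np.float64(5.4), np.float64(5.3), np.float64(6.0)]
[np.float64(-36.2), np.float64(-17.0), np.float64(-6.7), np.float64(-3.6), np.float64(1.6), np.float64(5.2), np.float64(-0.7), np.float64(-0.6), np.float64(0.4), np.float64(6.1), np.float64(7.1), np.float64(5.2), np.float64(2.7), np.float64(3.4), np.float64(4.7)]
```

```bash
cat > go2.py <<'E'
from opt import *
import sys
prs=(0,1)
sc=np.array([(m,.136,v,.195+g,pr) for m,v in((.85,.242),(.95,.249),(1.05,.256)) for g in(-.003,.003) for pr in prs])
K=14
def cost(D):
    mx,s,v,c,tr=sim(D,sc)
    S=np.array([t[0] for t in tr])
    return 1e3*(mx**8).mean()**(1/8)+300*max(0,S.max()-.435)+100*np.abs(v).max()
b=[(0,.005)]+[(0,.038)]*(K-3)+[(-.005,.01)]*2
best=None
x0s=[np.r_[.0,.015,.033,.036,.034,.03,.026,.021,.016,.012,.008,.004,0,0],np.r_[.004,.025,.034,.034,.031,.028,.024,.02,.016,.012,.008,.004,0,0]]
for x0 in x0s:
    r=minimize(cost,x0,method='Powell',bounds=b,options=dict(maxiter=8,maxfev=3500))
    r=minimize(cost,r.x,method='SLSQP',bounds=b,options=dict(maxiter=30))
    if best is None or r.fun<best.fun:best=r
D=np.round(best.x,4);mx,s,v,c,tr=sim(D,sc)
print(D*1000,best.fun);print(mx.round(4));print([float(round(t[0].max(),3)) for t in tr]);print([float(round(t[2].max()*1e3,1)) for t in tr]);print([float(round(t[2].min()*1e3,1)) for t in tr])
E
timeout 300 python3 go2.py
```

```text
[ 1.2  9.  33.1 33.4 31.9 26.4 23.6 20.1 13.5 10.1  3.6  4.1 -0.2  0.1] 9.134914448205635
[0.0073 0.0079 0.0083 0.0093 0.008  0.0088 0.009  0.0091 0.0094 0.01
 0.0098 0.0099]
[0.169, 0.205, 0.242, 0.276, 0.306, 0.333, 0.354, 0.373, 0.389, 0.399, 0.403, 0.403, 0.403, 0.403]
[-23.7, 3.8, 6.4, 6.8, 5.3, 6.3, 6.6, 7.3, 8.6, 8.6, 9.3, 5.4, 5.5, 5.4]
[-31.8, -7.1, -3.6, 0.8, 0.8, 3.9, 3.7, 2.4, 5.0, 5.7, 6.9, 3.7, 4.0, 3.9]
```

```bash
python3 -m inch '-1 -0.06 0 -0.03 0 1 0'; python3 -c "
from station import ctrl
o=ctrl.get_obs();print(o['joint_vel'].round(3),o['time_s'],o['ee_pos'],o['eef_rot'])"
```

```text
time_s: 6.05
ee_pos: [0.5408, -0.1206, 0.1032]
eef_rot: [3.138, -0.7, 1.466]
force: [0.2, 0.3, -0.0]
grip_width: 0.0005
grip_force: 0.0
[-0.505  0.525 -0.262  1.052  0.882 -0.79 ] 6.05 [ 0.54083086 -0.12062173  0.10323832] [ 3.13845051 -0.69970968  1.46595736]
```

Run:
```python
from h import *
c=camera("top");print(ctrl.get_obs()["time_s"])
cv2.imwrite("pics/t3.png",c["img"])
im=c["img"][145:235,285:410]
cv2.imwrite("pics/t3c.png",cv2.resize(cv2.convertScaleAbs(im,alpha=1.4,beta=-60),None,fx=6,fy=6,interpolation=cv2.INTER_CUBIC))
```

```text
6.1
```

View pics/t3c.png

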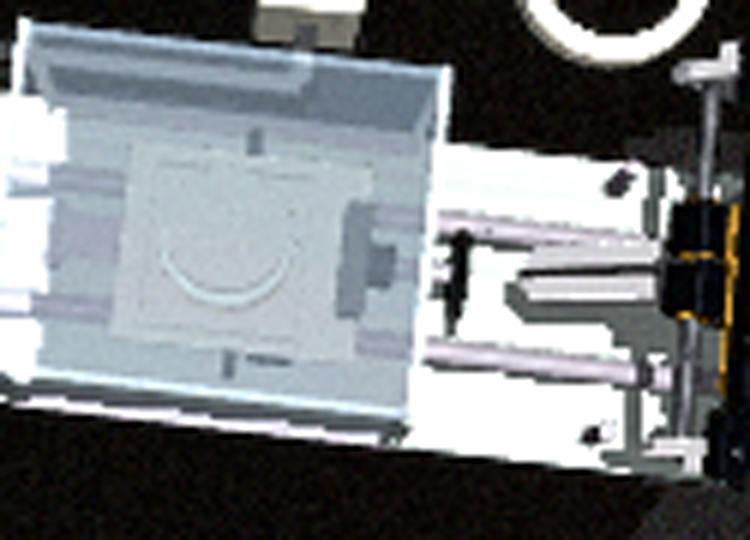

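Run:
```python
from trav import *
f=lambda u,v:((u+.5)/6-.5+285,(v+.5)/6-.5+145)
def rx(u,v,z): return (px2w(c0,*f(u,v),h=z)[:2]-p[:2])@d
print("pad mid s",rx(455,280,.088)+.068,"face s",rx(467,280,.088)+.065,"fins",rx(255,142,.0765)+.165,rx(229,364,.0765)+.165)
print("finger travel",rx(522,280,.094)+.065,rx(510,295,.094)+.065)
```

```text
pad mid s 0.1665983451734857 face s 0.16892682935373385 fins 0.16793041103091627 0.1674619783263894
finger travel 0.19265332532837628 0.18801220223610282
```

```bash
sed -e 's/^sc=.*/sc=np.array([(m,.181,v,.193+g,0) for m,v in((.8,.264),(.92,.27),(1.05,.277)) for g in(-.0025,.0025)])/' -e 's/^K=14/K=13/' -e 's/^b=.*/b=[(0,.038)]*(K-2)+[(-.005,.01)]*2/' -e 's/^x0s=.*/x0s=[np.r_[.027,.033,.034,.033,.031,.028,.024,.02,.015,.01,.005,0,0],np.r_[.03,.03,.034,.031,.028,.024,.02,.016,.012,.008,.004,0,0]]/' go2.py > go3.py; timeout 300 python3 go3.py
```

```text
[22.7 33.3 33.5 28.8 25.  23.  18.9 15.2 12.5  9.1  6.6  2.7  1.7] 7.179081718788412
[0.0062 0.0058 0.0066 0.0067 0.0077 0.0077]
[0.217, 0.252, 0.284, 0.311, 0.333, 0.353, 0.371, 0.387, 0.399, 0.407, 0.413, 0.416, 0.417]
[5.1, 6.3, 5.6, 5.8, 5.4, 5.8, 6.5, 6.6, 6.9, 6.7, 5.9, 7.3, 6.5]
[-1.7, 2.1, 0.3, 1.9, 3.9, 2.4, 3.2, 3.9, 4.0, 4.5, 4.1, 5.2, 4.3]
```

```bash
python3 -m inch '-1 -0.665 0 -0.385 0 0 0; -1 -0.915 0 -0.637 0 0 0; -1 -0.883 0 -0.685 0 0 0'; python3 -c "
import numpy as np
from station import ctrl
o=ctrl.get_obs();p=np.load('rail.npy');d=np.array([np.cos(p[2]),np.sin(p[2])]);r=o['ee_pos'][:2]-p[:2]
print(r@d,r@np.array([-d[1],d[0]]),o['ee_pos'][2],o['force'][:2]@d,o['time_s'])"
```

```text
time_s: 6.48
ee_pos: [0.5304, -0.2127, 0.0937]
eef_rot: [-3.142, -0.694, 1.462]
force: [0.2, -0.8, 0.0]
grip_width: 0.0007
grip_force: 0.1
0.23912829600188762 0.0007295748154365928 0.09371550452942018 0.7662553689843906 6.475
```

```bash
python3 -m inch '-1 -0.76 0 -0.588 0 0 0; -1 -0.66 0 -0.51 0 0 0; -1 -0.607 0 -0.469 0 0 0; -1 -0.5 0 -0.386 0 0 0; -1 -0.4 0 -0.31 0 0 0; -1 -0.33 0 -0.255 0 0 0; -1 -0.24 0 -0.186 0 0 0; -1 -0.174 0 -0.135 0 0 0; -1 -0.071 0 -0.055 0 0 0; -1 -0.045 0 -0.035 0 0 0'
python3 - <<'E'
from h import *
p=np.load('rail.npy');d=np.array([np.cos(p[2]),np.sin(p[2])])
for _ in range(1):
    c=camera("top");o=ctrl.get_obs();r=o['ee_pos'][:2]-p[:2];print(r@d,o['ee_pos'][2],o['force'],o['force'][:2]@d,o['time_s'])
im=c["img"][145:235,295:475]
cv2.imwrite("pics/t4c.png",cv2.resize(im,None,fx=4.4,fy=4.4,interpolation=cv2.INTER_CUBIC))
E
```

```text
time_s: 7.72
ee_pos: [0.5148, -0.3533, 0.0879]
eef_rot: [-3.142, -0.698, 1.462]
force: [0.2, -0.4, 0.7]
grip_width: 0.0002
grip_force: 0.2
0.3807314574184544 0.08792625672007981 [-0.15643686 -1.18638353  0.15061064] 1.1963604793420402 7.775
```

View pics/t4c.png

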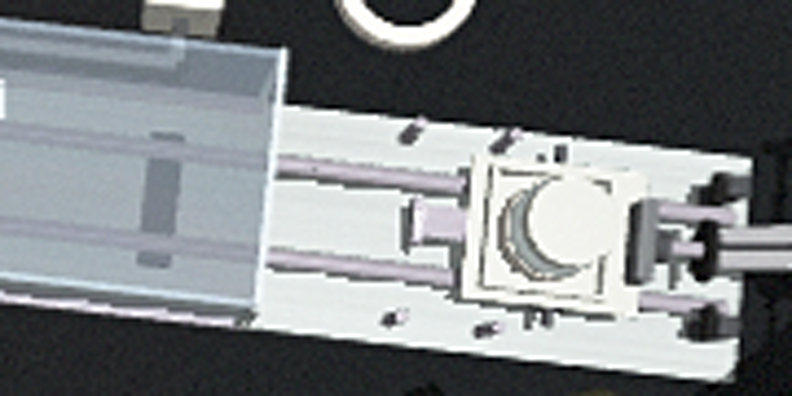

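The carrier is caught with the fingers on its pad (crop (705,248)) and the jar is upright in its tray. It is past the dock, with its fins at about (560,152) and (538,318), beyond the docking posts. I'll measure that and ease it back.

Run:
```python
from trav import *
f=lambda u,v:((u+.5)/4.4-.5+295,(v+.5)/4.4-.5+145)
def rx(u,v,z): return (px2w(c0,*f(u,v),h=z)[:2]-p[:2])@d
print("fins",rx(561,152,.07)+.165,rx(545,318,.07)+.165,"pad mid",rx(706,250,.08)+.068)
```

```text
fins 0.43011869101423406 0.42895610960412267 pad mid 0.4247237632577339
```

```bash
python3 -m inch '-1 0.013 0 0.01 0 0 0; -1 0.026 0 0.02 0 0 0; -1 0.04 0 0.031 0 0 0; -1 0.053 0 0.041 0 0 0; -1 0.066 0 0.051 0 0 0; -1 0.079 0 0.061 0 0 0; -1 0.092 0 0.071 0 0 0; -1 0.106 0 0.082 0 0 0; -1 0.106 0 0.082 0 0 0; -1 0.106 0 0.082 0 0 0'; python3 -m inch '-1 0.106 0 0.082 0 0 0; -1 0.106 0 0.082 0 0 0; -1 0.106 0 0.082 0 0 0; -1 0.106 0 0.082 0 0 0; -1 0.106 0 0.082 0 0 0; -1 0.106 0 0.082 0 0 0; -1 0.079 0 0.061 0 0 0; -1 0.066 0 0.051 0 0 0; -1 0.053 0 0.041 0 0 0; -1 0.04 0 0.031 0 0 0'; python3 -m inch '-1 0.026 0 0.02 0 0 0; -1 0 0 0 0 0 0; -1 0 0 0 0 0 0; -1 0 0 0 0 0 0;-1 0 0 0 0 0 0;-1 0 0 0 0 0 0'
python3 - <<'E'
from h import *
p=np.load('rail.npy');d=np.array([np.cos(p[2]),np.sin(p[2])])
c=camera("top");o=ctrl.get_obs();r=o['ee_pos'][:2]-p[:2];print(r@d,o['ee_pos'][2],o['force'][:2]@d,o['time_s'])
im=c["img"][145:235,295:475]
cv2.imwrite("pics/t5c.png",cv2.resize(im,None,fx=4.4,fy=4.4,interpolation=cv2.INTER_CUBIC))
E
```

```text
time_s: 9.02
ee_pos: [0.5176, -0.3272, 0.089]
eef_rot: [3.142, -0.698, 1.462]
force: [0.9, -0.3, -0.1]
grip_width: 0.0005
grip_force: 0.2
time_s: 10.28
ee_pos: [0.5212, -0.2945, 0.0903]
eef_rot: [3.142, -0.698, 1.461]
force: [0.8, -0.4, -0.0]
grip_width: 0.0003
grip_force: 0.2
time_s: 11.02
ee_pos: [0.5213, -0.2937, 0.0903]
eef_rot: [-3.142, -0.698, 1.461]
force: [0.1, -0.6, -0.3]
grip_width: 0.0005
grip_force: 0.2
0.32057678203727186 0.09032138180228277 -0.5839548740353556 11.075
```

View pics/t5c.png

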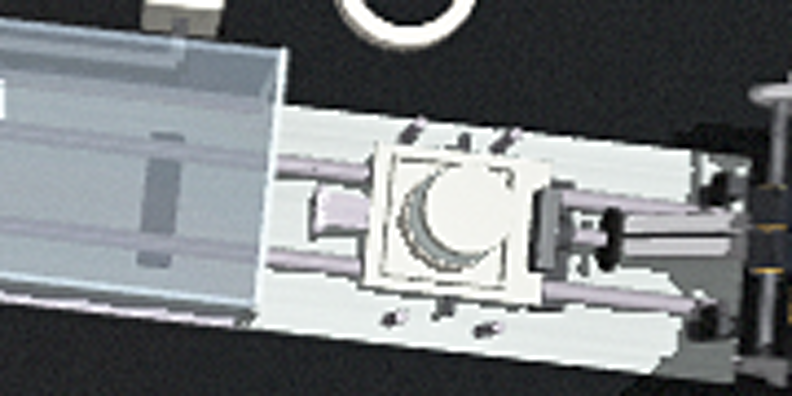

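The fins at (464,142) and (442,308) sit midway between the docking posts at (410,131)/(508,141) and (395,318)/(487,328). The fingers are on the pad and the jar is upright. I'll hold, then hand in.

```bash
for i in 1 2 3; do python3 -m inch '-1 0 0 0 0 0 0;-1 0 0 0 0 0 0;-1 0 0 0 0 0 0;-1 0 0 0 0 0 0;-1 0 0 0 0 0 0;-1 0 0 0 0 0 0;-1 0 0 0 0 0 0;-1 0 0 0 0 0 0;-1 0 0 0 0 0 0;-1 0 0 0 0 0 0' | head -2; done; python3 -c "
from station import ticket
print(ticket.hand_in())"
```

```text
time_s: 12.32
ee_pos: [0.5213, -0.2937, 0.0903]
time_s: 13.58
ee_pos: [0.5213, -0.2937, 0.0903]
time_s: 14.82
ee_pos: [0.5213, -0.2937, 0.0903]
the job is handed in; nothing more can be done
None
```

I pressed the latch key, caught the carrier on its buffer at about travel 0.43 m and eased it back to the dock, where the fingers now hold it with the jar upright; the job is handed in at about 15 s, but no verdict came back and I had no direct reading of the buffer's push-in (8 mm worst case in my simulation).

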